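# Find the hidden carriage under a slatted way cover and park the V-block on it

### The arm

A 6-joint arm with a two-finger parallel gripper is mounted at the origin on a cart in front of the work surface, level with it; the furniture and walls round the work are solid. World frame = base frame: x ahead of the robot, y to its left, z up, the work surface at z = 0. Lengths are in mm, angles in rad, forces in N, time in s.
With the tool pointing down it reaches from about 300 to 875 mm from the base axis. Payload 6.4 kg.
Tool frame: the origin (TCP) lies midway between the tips of the shut fingers; the grasp point (between the pads) lies bot.hold_point_z behind it (bot.hold_point_z is the distance from the TCP to the grasp point, in mm); z points along the fingers, y is the line along which they close (so a half turn about z gives the same grasp; the last joint's range is limited). The gripper opens to 85 mm and grips with 20 to 120 N. Pads are 22 mm wide; open, the fingers measure 114 mm over their backs; the gripper's body (76 mm by 85 mm) begins 54 mm behind the grasp point. The pads swing forward as they close: fully open they stand 13 mm farther back than shut.
Start: joints at [-1.513, 0.181, 1.607, -0, 1.354, -0.206], TCP at [149.947, -555.119, 231.288] pointing down, gripper open.
Joint ranges: [-2.99, 2.99], [-0.89, 2.07], [0.3, 2.58], [-1.14, 4.28], [0, 2.63], [-3.12, 3.12]. Speed limits (rad/s): [2.57, 2.57, 3.01, 3.14, 3.14, 3.14].

### API

Orientations are given as a rotation vector (axis times angle).
In Python, from plant import bot, optics, job_done gives the robot as it stands.
- The arm moves only by the tool play_rows, never from a script. Its arguments are lists of equal length, an entry for each row: "dp": the shift along the tool's x, y, z in units of 25 mm (1.0 is 25 mm), a list of three; "angular": the turn, a rotation vector about the tool's x, y, z in units of 6 degrees (1.0 is 6 degrees), a list of three; "hand": the opening, from -1 (shut) to 1 (fully open). A call has 1 to 20 rows; each row shifts and turns the commanded pose from where the row before left it, along the tool's axes as they then stand; what a row does not reach is not made up. A row lasts 1/8 s, in which the tool goes at most 62.5 mm and 10.7 degrees, less where a joint would pass 70% of its speed; a pose out of reach is approached as far as the arm can. A call is refused whole if a number of a shift passes 1 or a number of a turn 1, either way. A call with a gripper value outside its range is refused whole. The fingers move at their own pace and stop on an object; "grip_force" is the grip in N (left out, the last holds). Time passes only in rows, so rows that do not move let the fingers close. It gives the time, the measured TCP pose, the force, the opening and the grip force at its end, in the units of the state.
- bot.get_state(): the state, without advancing time (a new reading comes with each control period).
- optics.capture(name): name is "side" or "top" or "wrist"; returns the picture (384x512x3 uint8, red, green, blue); there is no depth.
- optics.get_calibration(name): a dict with "mtx" (3x3 intrinsics, pixels), "R" (3x3) and "t" (3): a world point X has camera coordinates R X + t. Camera axes: x right, y down, z forward; pixel columns grow to the right and rows downward; lengths in mm; the calibration is good to about 2 mm. A picture is of the moment at which its call begins: read the wrist's pose just before it. get_calibration takes no time and is no camera call; for the wrist camera it gives the pose at the moment of the call.
- job_done(): hands the job in; it is judged then, once.
The state is a dict: "time": time; "qpos": joint angles; "qd": joint speeds; "effort": joint torques, N m; "eef_pos": TCP position; "tcp_rot": TCP orientation; "wrist_force": force on the tool from outside, world axes, zero at the start; "wrist_torque": the same for the moment, N m; "grip_width": finger opening in mm; "grip_force": force on a finger pad.
Only numpy, scipy, OpenCV 4.12 (cv2) and the standard library are available. Lean on these libraries where they do the work, as an engineer would, in place of code of your own. Each camera call takes 0.05 s, during which the arm holds its last target. There are 200 camera calls.

### The job

Somewhere under the slatted cover of the small measuring slide stands a carriage, which is the only place where the springy cover is firmly held up. Feel along the cover by pressing on it gently with the shut fingertips (never harder than 25 N) until you have found where it is firm, and only then set the V-block down upright on the cover, its groove running along the slide, centred over the carriage, so that it stands level and never sinks into the cover. Let go and leave the other things on the bench where they stand.

Things in the scene. Friction and masses are not known exactly. Their poses are not given: they have to be found in the camera images.
- deck: Small fixed measuring slide: grey foot plate and end blocks, 104 mm wide (x), 256 mm long (y). Origin at the centre of the underside, on the bench; z up, y points roughly towards the robot. Between the end blocks lies the cover: 19 plain aluminium slats, round-topped, each 100 mm along x, 12 mm along y, filling y = -114 to +114 mm. Cover top 46 mm above the origin; end blocks 6 mm above the cover.
- cover_mid (a point): Centre of the cover's top face, 46 mm above the slide's origin. Each slat has its own soft spring and moves straight down, 9 mm at most, uncoupled from the next; it resists with 0.3 N plus 0.25 N per mm and rises again. Shut fingertips bear on two or three slats at once: 2 to 4 N at 4 mm depth where the cover is free.
- cover_near (a point): Limit on the robot's side (slide's y = +55 mm, x = 0, on the cover's top) of where the hidden carriage's centre can be. The carriage is steel, 2.5 kg, unseen; its flat top, 24 mm along y and 66 mm along x, catches slats after 0.3 mm; beyond the flat it slopes down at 25 degrees for 14 mm each side, so slats there are caught later.
- cover_far (a point): Far limit (slide's y = -55 mm, x = 0, on the cover's top) of where the hidden carriage's centre can be. The carriage stays in place when pressed or loaded through the cover. Its top is sprung too, but stiffly: it yields nothing up to about 4 N, then 5 N per mm, so 10 N is felt within 2 mm of depth over it.
- v_block: Loose ground steel V-block, 0.5 to 0.7 kg, 41 mm wide (its x), 60 mm long (its y, along the V), 34 mm tall. Origin at the centre of its underside; z up, V opens upward. Starts on the bench left of the microscope. Unsupported it sinks 2 to 3 mm; within 8 mm of the carriage's centre along y it stands level.
- dropper_bottle: Bystander: white dropper bottle with red cap, 34 mm across, 97 mm tall, standing; origin at the centre of its underside.
- test_pin: Bystander: plain steel pin, 16 mm across, 70 mm tall, standing; origin at the centre of its underside.
- bushing_brass: Bystander: brass bushing, 22 mm across, 18 mm tall, standing; origin at the centre of its underside.

How it is judged (in metres and radians):
On the way, in this order (a step that is already met when the one before it is completed fails the run):
1. the shut fingers have pressed on the cover (more than 2 N) while the V-block is still on the bench (contact force between deck and the fingers above 2 N and distance of v_block from where it was at the start of the episode below 0.02 m), for 0.02 s.
2. the V-block stands on the cover (x of v_block in the frame of deck between -0.05 and 0.05 m and y of v_block in the frame of deck between -0.1 and 0.1 m and contact force between deck and v_block above 2 N), for 0.2 s.
At the end, for the whole second after the job is handed in: The V-block rests on the slatted cover, its centre within the cover, its groove along the slide within 0.3 rad, upright within 0.04 rad and with its underside no more than 1.5 mm below the cover's free height (it is borne by the carriage), at rest; bottle, pin and bushing still stand upright (x of v_block in the frame of deck between -0.05 and 0.05 m and y of v_block in the frame of deck between -0.1 and 0.1 m and z of v_block in the frame of deck between 0.0445 and 0.048 m and angle between v_block's own z axis and vertical below 0.04 rad and angle between the y axis of v_block and the y axis of deck, either way round below 0.3 rad and linear speed of v_block below 0.01 m/s and angle between each of dropper_bottle, test_pin, bushing_brass's own z axis and vertical below 0.1 rad); the robot touches nothing.
It fails at once if the cover is pressed harder than 25 N by the fingers or the V-block (contact force between deck and the fingers above 25 N or contact force between deck and v_block above 25 N).
It fails at once if the V-block sinks more than 3 mm into the cover (x of v_block in the frame of deck between -0.05 and 0.05 m and y of v_block in the frame of deck between -0.1 and 0.1 m and z of v_block in the frame of deck below 0.043 m).
It fails at once if a bystander is moved by more than 30 mm (distance of any of dropper_bottle, test_pin, bushing_brass from where it was at the start of the episode above 0.03 m).
It also fails if it takes over 72 s, if anything falls off the work surface, if the arm or the gripper's body presses on something with over 40 N, if the wrist force passes 120 N, or if a joint passes its speed limit or range.

## Working session

There is one attempt and no reset: what is moved stays moved. The work goes in short steps, Python scripts to look and compute and a tool call to move; the robot and the scene stay as the last step left them, time stands still between calls to the robot, and variables do not carry over. Pictures are saved under pics/ and viewed, at most 10 in all, crops included, and the job is handed in when it is done.

Besides the shell and the picture viewer there is one more tool, called after "Request:" by a JSON object that holds its "op" and its "data". play_rows: Moves the arm, as the interface text tells. Its arguments: {"type":"object","properties":{"dp":{"type":"array","items":{"type":"array","items":{"type":"number"}}},"angular":{"type":"array","items":{"type":"array","items":{"type":"number"}}},"hand":{"type":"array","items":{"type":"number"}},"grip_force":{"type":"number"}},"required":["dp","angular","hand"]}

```bash
mkdir -p pics
cat > h.py <<'E'
from plant import bot, optics, job_done
import numpy as np, cv2
from scipy.spatial.transform import Rotation as Ro
E
python3 - <<'E'
from h import *
s=bot.get_state()
print({k:np.round(v,3) for k,v in s.items()},bot.hold_point_z)
for n in ("side","top"):
    c=optics.get_calibration(n); print(n,c["mtx"].round(1).tolist(),(-c["R"].T@c["t"]).round(0),c["R"].round(3).tolist())
    im=optics.capture(n)[:,:,::-1]; cv2.imwrite(f"pics/{n}0.png",im)
a=[cv2.imread(f"pics/{n}0.png") for n in ("side","top")]
for n,i in zip(("side","top"),a): cv2.imwrite(f"pics/{n}0b.png",cv2.resize(i,(800,600)))
E
```

```text
{'time': np.float64(0.0), 'qpos': array([-1.513,  0.182,  1.608,  0.   ,  1.354, -0.206]), 'qd': array([-0.001,  0.   , -0.001, -0.002, -0.   , -0.001]), 'effort': array([ 2.0000e-03, -4.4487e+01, -3.5133e+01,  0.0000e+00,  9.0000e-03,
       -0.0000e+00]), 'eef_pos': array([ 149.912, -554.539,  230.37 ]), 'tcp_rot': array([-3.113, -0.413, -0.   ]), 'wrist_force': array([-0.33 ,  0.432, -0.111]), 'wrist_torque': array([ 0.024, -0.031, -0.017]), 'grip_force': np.float64(0.0), 'grip_width': np.float64(85.529)} 18.700000000000003
side [[403.7, 0.0, 257.8], [0.0, 403.7, 192.7], [0.0, 0.0, 1.0]] [ 22. 771. 518.] [[-0.875, -0.484, -0.008], [-0.209, 0.394, -0.895], [0.436, -0.782, -0.445]]
top [[360.5, 0.0, 255.6], [0.0, 360.5, 183.4], [0.0, 0.0, 1.0]] [373.  20. 944.] [[-0.021, -0.999, 0.034], [-0.992, 0.017, -0.123], [0.123, -0.036, -0.992]]
```

View pics/top0b.png

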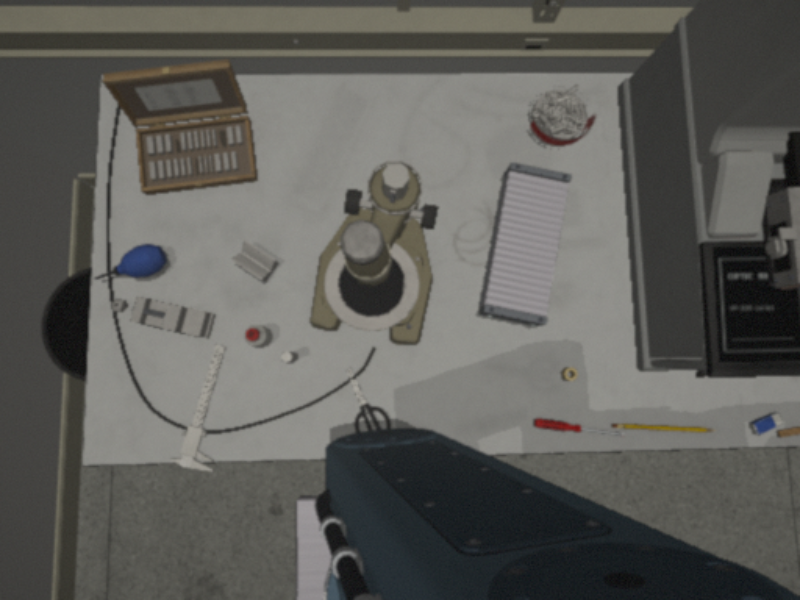

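View pics/side0b.png

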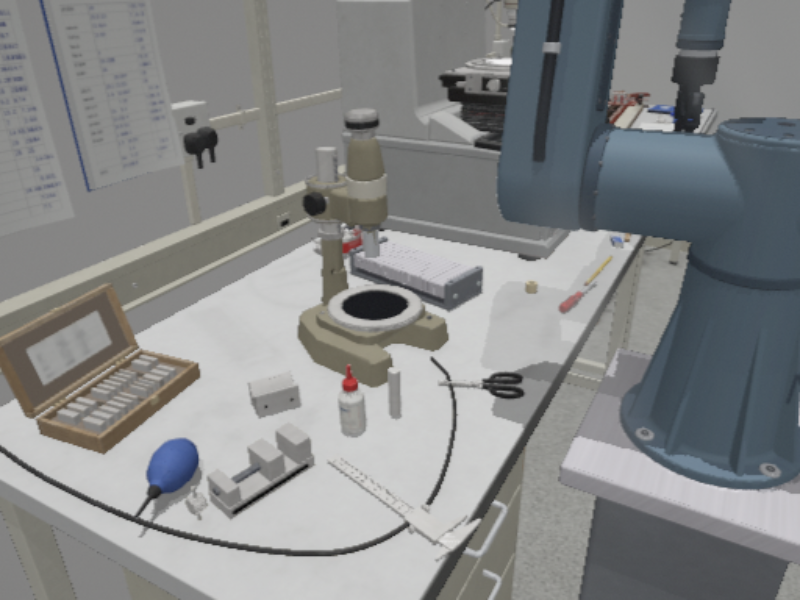

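The top view shows the V-block at about (256,261) and the slide from (512,165) to (545,324). The bottle is at (257,335), the pin at (288,357), the bushing at (569,374), with the microscope in between. In the side view the V-block is at (275,393) and the slide at (415,270). Next I'll enlarge crops to get corners.

Run:
```python
import cv2,numpy as np
t=cv2.imread("pics/top0.png");s=cv2.imread("pics/side0.png")
def c(i,x,y,w,h,k): return cv2.resize(i[y:y+h,x:x+w],(w*k,h*k),interpolation=cv2.INTER_CUBIC)
# top vblock: x140..190,y145..190 k8 ; side vblock x150..200,y230..275 k8 ; deck top x300..370,y100..212... 
A=c(t,140,147,50,37,8); B=c(s,150,233,50,37,8)
C=c(t,300,98,75,56,5); D=c(t,300,158,75,56,5)
out=np.zeros((600,800,3),np.uint8)
out[:296,:400]=A; out[:296,400:]=B; out[300:580,:375]=C; out[300:580,400:775]=D
cv2.imwrite("pics/crop1.png",out)
```

```text
(no output)
```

View pics/crop1.png

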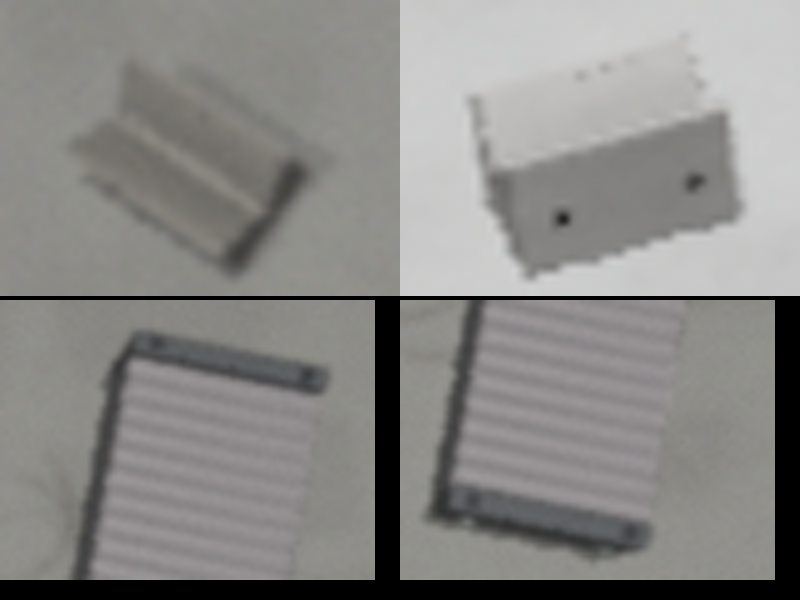

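Top crop: the V-block's top corners are at about (72,148), (130,62), (300,162) and (228,268), with the valley from (130,130) to (262,212). The end block outer corners are (135,332), (327,368) and (447,512), (645,548). Side crop: the block's near top edge runs (508,170) to (728,110).

```bash
cat >> h.py <<'E'
K=None
def cam(n): 
    c=optics.get_calibration(n); return c["mtx"]@np.c_[c["R"],c["t"]]
def tri(Pa,a,Pb,b):
    X=cv2.triangulatePoints(Pa,Pb,np.array(a,float).reshape(2,1),np.array(b,float).reshape(2,1))[:,0]; return X[:3]/X[3]
def plane(P,uv,z):
    u,v=uv; A=np.array([P[0]-u*P[2],P[1]-v*P[2]]); return np.r_[np.linalg.solve(A[:,:2],-A[:,2]*z-A[:,3]),z]
E
python3 - <<'E'
from h import *
T=cam("top");S=cam("side")
tv=lambda u,v:((u+.5)/8+140-.5,(v+.5)/8+147-.5)
sv=lambda u,v:((u-400)/8+150-.5,v/8+233-.5)
tc=lambda u,v:(u/5+300-.5,(v-300)/5+98-.5)
td=lambda u,v:((u-400)/5+300-.5,(v-300)/5+158-.5)
f=512/800
print("near L",tri(T,tv(72,148),S,sv(508,170)),"near R",tri(T,tv(228,268),S,sv(728,110)))
for p in [(72,148),(130,62),(300,162),(228,268)]: print("vb z34",plane(T,tv(*p),34).round(1))
print("valley",plane(T,tv(130,130),20).round(1),plane(T,tv(262,212),20).round(1))
print("deck nearL",tri(T,td(447,512),S,(443*f,287*f)),"nearR",tri(T,td(645,548),S,(482*f,264*f)))
C=[plane(T,p,52) for p in (tc(135,332),tc(327,368),td(645,548),td(447,512))]
for c in C: print("deck",c.round(1))
m=np.mean(C,0); print(m, [np.linalg.norm(C[i]-C[(i+1)%4]).round(1) for i in range(4)])
for n,p,z in (("bottle",(256,331),97),("pin",(288,355),70),("bush",(569,373),18)): print(n,plane(T,(p[0]*f,p[1]*f),z).round(0))
d=(C[3]+C[2]-C[0]-C[1]); print("deck +y dir deg",np.degrees(np.arctan2(d[1],d[0])))
s=bot.get_state(); print(s["tcp_rot"],Ro.from_rotvec(s["tcp_rot"]).as_matrix().round(3).tolist())
print(optics.get_calibration("wrist"))
E
```

```text
near L [537.23239076 258.36227232  30.38162274] near R [499.99007107 209.9279892   31.70265087]
vb z34 [537.6 258.1  34. ]
vb z34 [565.1 240.2  34. ]
vb z34 [532.  186.2  34. ]
vb z34 [498.4 208.6  34. ]
valley [545.7 243.3  20. ] [518.3 200.8  20. ]
deck nearL [ 445.84772716 -143.11689772   45.03161689] nearR [ 419.17060947 -241.72816999   57.10374365]
deck [ 687.8 -199.6   52. ]
deck [ 667.6 -298.8   52. ]
deck [ 420.4 -242.8   52. ]
deck [ 440.2 -144.1   52. ]
[ 554.01036026 -221.3533144    52.        ] [np.float64(101.3), np.float64(253.5), np.float64(100.7), np.float64(253.8)]
bottle [415. 205.  97.]
pin [379. 162.  70.]
bush [ 340. -289.   18.]
deck +y dir deg 167.30341888248313
[-3.11275840e+00 -4.12923321e-01 -1.65026609e-04] [[0.965, 0.261, -0.0], [0.261, -0.965, 0.002], [0.0, -0.002, -1.0]]
{'mtx': array([[295.03957147,   0.        , 252.32695855],
       [  0.        , 295.03957147, 192.35032266],
       [  0.        ,   0.        ,   1.        ]]), 'R': array([[ 0.25990245, -0.96563313, -0.00184019],
       [-0.93151111, -0.25121964,  0.2630128 ],
       [-0.25443617, -0.06664352, -0.96479059]]), 't': array([-574.71784395,  -33.59221729,  379.51069897])}
```

Request:
{"op": "play_rows", "data": {"dp": [[0,0,0],[0,0,0],[0,0,0],[0,0,0],[0,0,0],[0.19,-0.99,0],[0.19,-0.99,0],[0.19,-0.99,0],[0.19,-0.99,0],[0.19,-0.99,0],[0.19,-0.99,0],[0.19,-0.99,0],[0.19,-0.99,0],[0.19,-0.99,0],[0.19,-0.99,0],[0.19,-0.99,0],[0,0,0]], "angular": [[0,0,0.928],[0,0,0.928],[0,0,0.928],[0,0,0.928],[0,0,0.928],[0,0,0],[0,0,0],[0,0,0],[0,0,0],[0,0,0],[0,0,0],[0,0,0],[0,0,0],[0,0,0],[0,0,0],[0,0,0],[0,0,0]], "hand": [-1,-1,-1,-1,-1,-1,-1,-1,-1,-1,-1,-1,-1,-1,-1,-1,-1], "grip_force": 30}}

```text
time: 2.22
eef_pos: [261.4, -299.6, 231.2]
tcp_rot: [-3.123, 0.344, -0.0]
wrist_force: [-0.4, -0.3, -0.0]
grip_width: 0.3
grip_force: 0.0
```

Request:
{"op": "play_rows", "data": {"dp": [[0.9,-0.56,0],[0.9,-0.56,0],[0.9,-0.56,0],[0.9,-0.56,0],[0.9,-0.56,0],[0.9,-0.56,0],[0.9,-0.56,0.4],[0.9,-0.56,0.6],[0.9,-0.56,0.8],[0.9,-0.56,1],[0,0,1],[0,0,1],[0,0,1],[0,0,0.6],[0,0,0],[0,0,0],[0,0,0]], "angular": [[0,0,0],[0,0,0],[0,0,0],[0,0,0],[0,0,0],[0,0,0],[0,0,0],[0,0,0],[0,0,0],[0,0,0],[0,0,0],[0,0,0],[0,0,0],[0,0,0],[0,0,0],[0,0,0],[0,0,0]], "hand": [-1,-1,-1,-1,-1,-1,-1,-1,-1,-1,-1,-1,-1,-1,-1,-1,-1]}}

```text
time: 4.35
eef_pos: [511.9, -214.6, 72.4]
tcp_rot: [3.121, -0.348, 0.003]
wrist_force: [0.8, -0.6, -0.3]
grip_width: -0.1
grip_force: 0.0
```

Run:
```python
from h import *
i=optics.capture("side"); cv2.imwrite("pics/s1.png",cv2.resize(i[120:250,180:370,::-1],(760,520)))
s=bot.get_state(); print(s["eef_pos"],s["wrist_force"])
P=cam("side")@np.r_[s["eef_pos"],1]; P=P/P[2]; print((P[0]-180)*4,(P[1]-120)*4)
```

```text
[ 511.85619272 -214.5480938    72.38332002] [-0.06466106 -0.22368598  0.22614889]
381.81565079805796 166.36927854232863
```

View pics/s1.png

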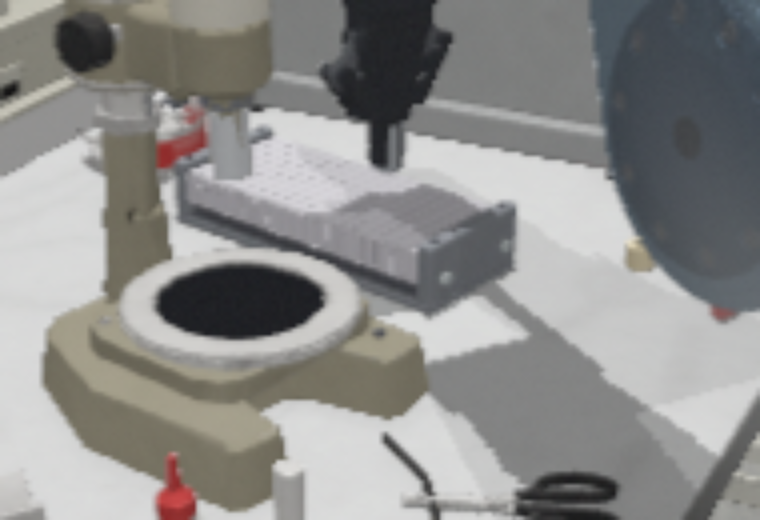

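The shut fingers are over the middle of the cover, with tips at about (385,165) in the picture; nothing is being touched. I'll go down in small steps.

Request:
{"op": "play_rows", "data": {"dp": [[0,0,0.9],[0,0,0],[0,0,0]], "angular": [[0,0,0],[0,0,0],[0,0,0]], "hand": [-1,-1,-1]}}

```text
time: 4.78
eef_pos: [511.6, -214.3, 49.5]
tcp_rot: [3.122, -0.348, 0.001]
wrist_force: [0.8, 0.6, -0.5]
grip_width: 0.1
grip_force: 0.0
```

Request:
{"op": "play_rows", "data": {"dp": [[0,0,0.08],[0,0,0],[0,0,0]], "angular": [[0,0,0],[0,0,0],[0,0,0]], "hand": [-1,-1,-1]}}

```text
time: 5.15
eef_pos: [511.3, -214.2, 47.1]
tcp_rot: [3.122, -0.348, 0.001]
wrist_force: [-0.1, -0.1, 0.5]
grip_width: -0.3
grip_force: 0.0
```

Request:
{"op": "play_rows", "data": {"dp": [[0,0,0.06],[0,0,0],[0,0,0]], "angular": [[0,0,0],[0,0,0],[0,0,0]], "hand": [-1,-1,-1]}}

```text
time: 5.52
eef_pos: [511.3, -214.2, 45.4]
tcp_rot: [3.122, -0.348, 0.0]
wrist_force: [0.3, -0.4, 0.5]
grip_width: -0.0
grip_force: 0.4
```

Request:
{"op": "play_rows", "data": {"dp": [[0,0,0.04],[0,0,0],[0,0,0]], "angular": [[0,0,0],[0,0,0],[0,0,0]], "hand": [-1,-1,-1]}}

```text
time: 5.9
eef_pos: [511.3, -214.2, 44.4]
tcp_rot: [3.122, -0.348, 0.0]
wrist_force: [0.9, -0.5, 1.3]
grip_width: 0.2
grip_force: 0.7
```

Request:
{"op": "play_rows", "data": {"dp": [[0,0,0.03],[0,0,0],[0,0,0]], "angular": [[0,0,0],[0,0,0],[0,0,0]], "hand": [-1,-1,-1]}}

```text
time: 6.28
eef_pos: [511.3, -214.2, 43.6]
tcp_rot: [3.122, -0.348, 0.0]
wrist_force: [0.4, -0.8, 3.1]
grip_width: -0.3
grip_force: 1.0
```

Request:
{"op": "play_rows", "data": {"dp": [[0,0,-0.3],[0.8,0,0],[0,0,0],[0,0,0.3],[0,0,0],[0,0,0]], "angular": [[0,0,0],[0,0,0],[0,0,0],[0,0,0],[0,0,0],[0,0,0]], "hand": [-1,-1,-1,-1,-1,-1]}}

```text
time: 7.02
eef_pos: [530.7, -218.5, 44.4]
tcp_rot: [3.122, -0.348, 0.001]
wrist_force: [-2.2, 1.8, 10.4]
grip_width: 0.1
grip_force: 5.1
```

Request:
{"op": "play_rows", "data": {"dp": [[0,0,-0.3],[0.8,0,0],[0,0,0],[0,0,0.3],[0,0,0],[0,0,0]], "angular": [[0,0,0],[0,0,0],[0,0,0],[0,0,0],[0,0,0],[0,0,0]], "hand": [-1,-1,-1,-1,-1,-1]}}

```text
time: 7.78
eef_pos: [549.9, -222.8, 44.3]
tcp_rot: [3.122, -0.348, 0.0]
wrist_force: [-1.7, 1.8, 10.1]
grip_width: 0.3
grip_force: 5.3
```

Request:
{"op": "play_rows", "data": {"dp": [[0,0,-0.3],[0.8,0,0],[0,0,0],[0,0,0.3],[0,0,0],[0,0,0]], "angular": [[0,0,0],[0,0,0],[0,0,0],[0,0,0],[0,0,0],[0,0,0]], "hand": [-1,-1,-1,-1,-1,-1]}}

```text
time: 8.52
eef_pos: [569.2, -227.1, 43.3]
tcp_rot: [-3.122, 0.348, 0.001]
wrist_force: [0.1, 0.4, 2.5]
grip_width: -0.1
grip_force: 1.8
```

Request:
{"op": "play_rows", "data": {"dp": [[0,0,-0.3],[0.8,0,0],[0,0,0],[0,0,0.3],[0,0,0],[0,0,0]], "angular": [[0,0,0],[0,0,0],[0,0,0],[0,0,0],[0,0,0],[0,0,0]], "hand": [-1,-1,-1,-1,-1,-1]}}

```text
time: 9.28
eef_pos: [588.6, -231.4, 43.4]
tcp_rot: [-3.122, 0.348, 0.002]
wrist_force: [-1.3, 0.9, 1.8]
grip_width: -0.0
grip_force: 1.3
```

Request:
{"op": "play_rows", "data": {"dp": [[0,0,-0.3],[-0.5,0,0],[-0.5,0,0],[0,0,0],[0,0,0.3],[0,0,0],[0,0,0]], "angular": [[0,0,0],[0,0,0],[0,0,0],[0,0,0],[0,0,0],[0,0,0],[0,0,0]], "hand": [-1,-1,-1,-1,-1,-1,-1]}}

```text
time: 10.15
eef_pos: [565.3, -226.6, 44.1]
tcp_rot: [3.122, -0.348, 0.001]
wrist_force: [-1.7, 0.2, 7.5]
grip_width: 0.1
grip_force: 3.7
```

Request:
{"op": "play_rows", "data": {"dp": [[0,0,-0.3],[-0.2,0,0],[0,0,0],[0,0,0.3],[0,0,0],[0,0,0]], "angular": [[0,0,0],[0,0,0],[0,0,0],[0,0,0],[0,0,0],[0,0,0]], "hand": [-1,-1,-1,-1,-1,-1]}}

```text
time: 10.9
eef_pos: [560.3, -225.3, 44.1]
tcp_rot: [3.122, -0.348, 0.001]
wrist_force: [-2.5, 0.9, 8.7]
grip_width: 0.1
grip_force: 4.2
```

Request:
{"op": "play_rows", "data": {"dp": [[0,0,-0.3],[-0.8,0,0],[0,0,0],[0,0,0.3],[0,0,0],[0,0,0]], "angular": [[0,0,0],[0,0,0],[0,0,0],[0,0,0],[0,0,0],[0,0,0]], "hand": [-1,-1,-1,-1,-1,-1]}}

```text
time: 11.65
eef_pos: [541.4, -221.2, 44.4]
tcp_rot: [3.122, -0.348, 0.001]
wrist_force: [-3.4, 1.8, 10.8]
grip_width: -0.2
grip_force: 5.1
```

Request:
{"op": "play_rows", "data": {"dp": [[0,0,-0.3],[-0.6,0,0],[0,0,0],[0,0,0.3],[0,0,0],[0,0,0]], "angular": [[0,0,0],[0,0,0],[0,0,0],[0,0,0],[0,0,0],[0,0,0]], "hand": [-1,-1,-1,-1,-1,-1]}}

```text
time: 12.4
eef_pos: [526.9, -218.0, 44.4]
tcp_rot: [3.122, -0.348, 0.002]
wrist_force: [-2.9, 1.1, 9.9]
grip_width: 0.1
grip_force: 5.1
```

Request:
{"op": "play_rows", "data": {"dp": [[0,0,-0.3],[-0.2,0,0],[0,0,0],[0,0,0.3],[0,0,0],[0,0,0]], "angular": [[0,0,0],[0,0,0],[0,0,0],[0,0,0],[0,0,0],[0,0,0]], "hand": [-1,-1,-1,-1,-1,-1]}}

```text
time: 13.15
eef_pos: [521.4, -216.5, 44.0]
tcp_rot: [3.122, -0.348, 0.001]
wrist_force: [-1.8, 0.7, 9.4]
grip_width: -0.2
grip_force: 4.4
```

Request:
{"op": "play_rows", "data": {"dp": [[0,0,-0.3],[-0.16,0,0],[0,0,0],[0,0,0.3],[0,0,0],[0,0,0]], "angular": [[0,0,0],[0,0,0],[0,0,0],[0,0,0],[0,0,0],[0,0,0]], "hand": [-1,-1,-1,-1,-1,-1]}}

```text
time: 13.9
eef_pos: [517.2, -215.5, 43.5]
tcp_rot: [3.122, -0.348, 0.0]
wrist_force: [0.7, -0.1, 2.5]
grip_width: 0.0
grip_force: 0.9
```

Request:
{"op": "play_rows", "data": {"dp": [[0,0,-0.3],[-0.16,0,0],[0,0,0],[0,0,0.3],[0,0,0],[0,0,0]], "angular": [[0,0,0],[0,0,0],[0,0,0],[0,0,0],[0,0,0],[0,0,0]], "hand": [-1,-1,-1,-1,-1,-1]}}

```text
time: 14.65
eef_pos: [513.3, -214.7, 43.6]
tcp_rot: [3.122, -0.348, 0.0]
wrist_force: [1.0, -0.6, 2.3]
grip_width: 0.2
grip_force: 0.9
```

Request:
{"op": "play_rows", "data": {"dp": [[0,0,-1],[0,0,-1],[-0.89,0.2,-1],[-0.89,0.2,-1],[-0.89,0.2,-1],[-0.89,0.2,-1],[-0.89,0.2,-1],[-0.89,0.2,-0.5],[-0.89,0.2,0],[-0.89,0.2,0],[-0.22,-1,0],[-0.22,-1,0],[-0.22,-1,0],[-0.22,-1,0],[-0.22,-1,0],[-0.22,-1,0],[-0.22,-1,0],[-0.22,-1,0],[-0.22,-1,0],[-0.22,-1,0]], "angular": [[0,0,0],[0,0,0],[0,0,0],[0,0,0],[0,0,0],[0,0,0],[0,0,0],[0,0,0],[0,0,0],[0,0,0],[0,0,0],[0,0,0],[0,0,0],[0,0,0],[0,0,0],[0,0,0],[0,0,0],[0,0,0],[0,0,0],[0,0,0]], "hand": [-1,-1,-1,-1,-1,-1,-1,-1,-1,-1,-1,-1,-1,-1,-1,-1,-1,-1,-1,-1]}}

```text
time: 17.15
eef_pos: [331.6, 42.6, 230.7]
tcp_rot: [-3.122, 0.348, 0.001]
wrist_force: [0.6, -0.6, 0.5]
grip_width: 0.3
grip_force: 0.0
```

Request:
{"op": "play_rows", "data": {"dp": [[-0.22,-1,0],[-0.22,-1,0],[-0.22,-1,0],[-0.22,-1,0],[-0.22,-1,0],[-0.22,-1,0],[-0.22,-1,0],[0.98,-0.22,0],[0.98,-0.22,0],[0.98,-0.22,0],[0.98,-0.22,0],[0.98,-0.22,0],[0.98,-0.22,0],[0,0,0],[0,0,0]], "angular": [[0,0,0],[0,0,0],[0,0,0],[0,0,0],[0,0,0],[0,0,0],[0,0,0],[0,0,0],[0,0,0],[0,0,0],[0,0,0],[0,0,0],[0,0,0],[0,0,0],[0,0,0]], "hand": [-1,-1,-1,-1,-1,-1,-1,1,1,1,1,1,1,1,1]}}

```text
time: 19.02
eef_pos: [482.7, 220.6, 230.4]
tcp_rot: [3.122, -0.348, -0.003]
wrist_force: [-0.4, -0.3, 0.5]
grip_width: 85.5
grip_force: 0.0
```

Run:
```python
from h import *
P=cam("wrist"); np.save("P1.npy",P); i=optics.capture("wrist"); cv2.imwrite("pics/w1.png",i[:,:,::-1])
s=bot.get_state(); print(s["eef_pos"],s["tcp_rot"],s["wrist_force"])
for X in [(533,223,17)]:
    p=P@np.r_[X,1]; print(p[:2]/p[2])
```

```text
[482.69489078 220.68647669 230.65052413] [ 3.12196123e+00 -3.47621048e-01 -2.07703703e-03] [ 0.48800343 -0.42063141 -0.696081  ]
[240.50639192 127.78416483]
```

Request:
{"op": "play_rows", "data": {"dp": [[0.76,-0.17,0],[0.76,-0.17,0],[0,0,0],[0,0,0]], "angular": [[0,0,0],[0,0,0],[0,0,0],[0,0,0]], "hand": [1,1,1,1]}}

```text
time: 19.58
eef_pos: [521.6, 220.7, 230.9]
tcp_rot: [3.122, -0.348, -0.001]
wrist_force: [0.2, 1.0, -0.7]
grip_width: 85.2
grip_force: 0.0
```

Run:
```python
from h import *
P=cam("wrist"); np.save("P2.npy",P); i=optics.capture("wrist"); cv2.imwrite("pics/w2.png",i[:,:,::-1])
s=bot.get_state(); print(s["eef_pos"],s["tcp_rot"])
out=[]
for n in (1,2):
    Q=np.load(f"P{n}.npy"); p=Q@np.array([533,223,17,1]); u,v=(p[:2]/p[2]).round().astype(int)
    im=cv2.imread(f"pics/w{n}.png"); M=np.float32([[5,0,200-5*u],[0,5,300-5*v]]); print(u,v)
    out.append(cv2.warpAffine(im,M,(400,600),flags=cv2.INTER_CUBIC))
cv2.imwrite("pics/w12.png",np.hstack(out))
```

```text
[521.66154796 220.70546551 230.97408503] [ 3.12219650e+00 -3.47488814e-01 -1.10076176e-03]
241 128
248 160
```

View pics/w12.png

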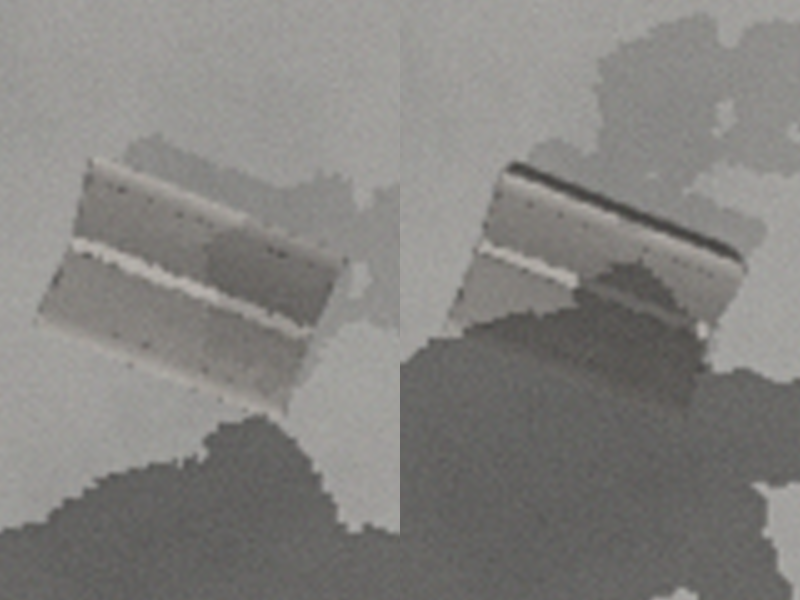

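Both wrist views show the V-block clearly. In view 1 the corners are (92,162), (345,268), (285,412) and (38,318). In view 2 they are (505,172), (743,266), (690,410) and (448,330).

Run:
```python
from h import *
P1,P2=np.load("P1.npy"),np.load("P2.npy")
a=[(92,162),(345,268),(285,412),(38,318)]; b=[(105,172),(343,266),(290,410),(48,330)]
f=lambda p,c:((p[0]-200)/5+c[0],(p[1]-300)/5+c[1])
Z=[]
for p,q in zip(a,b):
    X=tri(P1,f(p,(241,128)),P2,f(q,(248,160))); print("tri",X.round(1))
for P,L,c in ((P1,a,(241,128)),(P2,b,(248,160))):
    C=np.array([plane(P,f(p,c),33.5) for p in L]); m=C.mean(0); 
    g=(C[1]-C[0]+C[2]-C[3]); w=(C[0]-C[3]+C[1]-C[2])/2
    print(m.round(1),"len",np.linalg.norm(g)/2,"wid",np.linalg.norm(w),"groove deg",np.degrees(np.arctan2(g[1],g[0])),np.degrees(np.arctan2(w[1],w[0])))
s=bot.get_state();print(s["eef_pos"],Ro.from_rotvec(s["tcp_rot"]).as_matrix().round(4).tolist(),s["qpos"].round(2))
```

```text
tri [568.  238.2  25.5]
tri [531.9 187.1   8.8]
tri [504.1 207.9  30.2]
tri [538.  256.6  45.5]
[535.7 223.3  33.5] len 60.221699093286524 wid 35.56131977872803 groove deg -124.18146694513374 -34.66794186490552
[536.3 222.8  33.5] len 59.269516421034474 wid 37.568723221670396 groove deg -122.77646738900145 -32.93226672730885
[521.66154796 220.70546551 230.97408503] [[0.9755, -0.2199, -0.0007], [-0.2199, -0.9755, -0.0], [-0.0007, 0.0002, -1.0]] [0.19 0.16 1.63 0.   1.35 1.98]
```

Request:
{"op": "play_rows", "data": {"dp": [[0.54,-0.22,0],[0,0,0],[0,0,0],[0,0,0],[0,0,0],[0,0,0],[0,0,0],[0,0,0],[0,0,1],[0,0,1],[0,0,1],[0,0,1],[0,0,1],[0,0,0],[0,0,0]], "angular": [[0,0,-0.96],[0,0,-0.96],[0,0,-0.96],[0,0,-0.96],[0,0,-0.96],[0,0,-0.96],[0,0,-0.96],[0,0,-0.96],[0,0,-0.96],[0,0,-0.96],[0,0,-0.96],[0,0,-0.96],[0,0,0],[0,0,0],[0,0,0]], "hand": [1,1,1,1,1,1,1,1,1,1,1,1,1,1,1]}}

```text
time: 21.5
eef_pos: [537.4, 223.2, 107.1]
tcp_rot: [2.768, 1.484, 0.002]
wrist_force: [-0.1, 0.4, 0.5]
grip_width: 85.4
grip_force: 0.0
```

Run:
```python
from h import *
s=bot.get_state();R=Ro.from_rotvec(s["tcp_rot"]).as_matrix();print(s["eef_pos"],R.round(4).tolist(),s["qpos"].round(2),np.degrees(np.arctan2(R[1,0],R[0,0])))
print(R.T@(np.array([536,223,2])-s["eef_pos"])/25)
i=optics.capture("wrist"); P=cam("wrist")
u,v,w=P@np.array([536,223,34,1]); print(u/w,v/w)
cv2.imwrite("pics/w3.png",cv2.resize(i[:,:,::-1],(768,576)))
```

```text
[537.36575659 223.18585566 107.13230921] [[0.5533, 0.833, 0.0011], [0.833, -0.5533, 0.0002], [0.0008, 0.0008, -1.0]] [ 0.19  0.33  1.69 -0.    1.12  0.78] 56.40346326694966
[-0.03963755 -0.04475941  4.20522878]
249.59166090799175 202.89753738889996
```

View pics/w3.png

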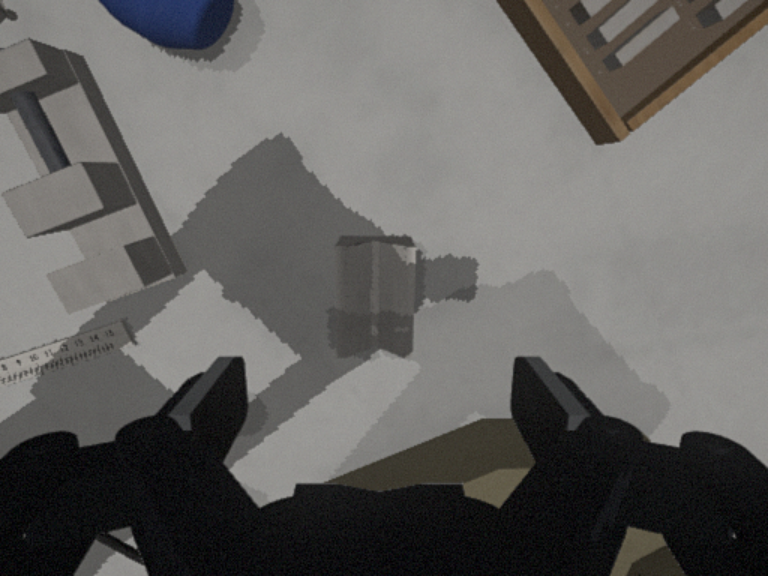

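The block sits centred between the open fingers at about (376,299), as predicted, with its groove aligned. I'll go down, grip and lift a little.

Request:
{"op": "play_rows", "data": {"dp": [[-0.04,-0.04,1],[0,0,1],[0,0,1],[0,0,0.6],[0,0,0.3],[0,0,0.3],[0,0,0]], "angular": [[0,0,0],[0,0,0],[0,0,0],[0,0,0],[0,0,0],[0,0,0],[0,0,0]], "hand": [1,1,1,1,1,1,1]}}

```text
time: 22.42
eef_pos: [535.8, 222.7, 1.1]
tcp_rot: [-2.769, -1.484, 0.0]
wrist_force: [0.6, 0.3, 0.7]
grip_width: 85.2
grip_force: 0.0
```

Request:
{"op": "play_rows", "data": {"dp": [[0,0,0],[0,0,0],[0,0,0],[0,0,0],[0,0,0],[0,0,0],[0,0,0],[0,0,0]], "angular": [[0,0,0],[0,0,0],[0,0,0],[0,0,0],[0,0,0],[0,0,0],[0,0,0],[0,0,0]], "hand": [-0.4,-0.8,-1,-1,-1,-1,-1,-1], "grip_force": 60}}

```text
time: 23.42
eef_pos: [536.0, 222.9, 1.7]
tcp_rot: [2.769, 1.484, 0.001]
wrist_force: [-1.9, 0.0, 5.8]
grip_width: 38.7
grip_force: 62.8
```

Request:
{"op": "play_rows", "data": {"dp": [[0,0,-0.2],[0,0,-0.6],[0,0,-1],[0,0,-1],[0,0,-1],[0,0,0],[0,0,0]], "angular": [[0,0,0],[0,0,0],[0,0,0],[0,0,0],[0,0,0],[0,0,0],[0,0,0]], "hand": [-1,-1,-1,-1,-1,-1,-1]}}

```text
time: 24.3
eef_pos: [534.9, 222.5, 95.2]
tcp_rot: [-2.768, -1.484, 0.002]
wrist_force: [-0.8, 0.6, -6.6]
grip_width: 39.5
grip_force: 61.7
```

Run:
```python
from h import *
s=bot.get_state();print(s["eef_pos"],s["wrist_force"],s["wrist_torque"],s["grip_width"])
i=optics.capture("side")[:,:,::-1]; w=optics.capture("wrist")[:,:,::-1]
u,v,k=cam("side")@np.r_[s["eef_pos"],1]; u,v=int(u/k),int(v/k); print(u,v)
a=cv2.warpAffine(i,np.float32([[6,0,200-6*u],[0,6,300-6*v]]),(400,600),flags=cv2.INTER_CUBIC)
b=cv2.resize(w[:, 86:426][:, :],(400,452)); b=cv2.copyMakeBorder(b,0,148,0,0,cv2.BORDER_CONSTANT)
cv2.imwrite("pics/g1.png",np.hstack([a,b]))
```

```text
[534.94781085 222.49478531  95.22550876] [-0.81362066  0.55064639 -6.57604814] [0.00698025 0.00741106 0.00191045] 39.53511704430703
171 219
```

View pics/g1.png

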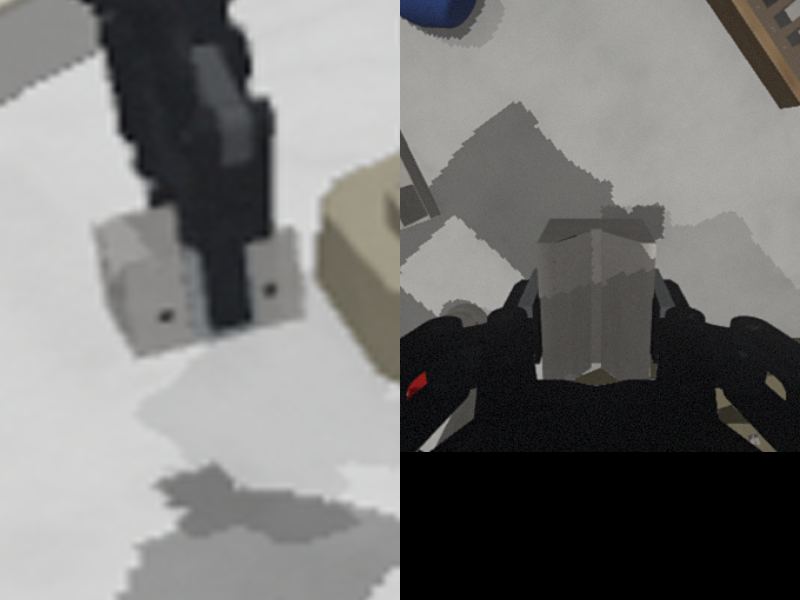

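The block is held level, at (200,300) in the side crop with the fingers at mid-length; its weight is about 6.6 N. I'll carry it round in front of the microscope.

Request:
{"op": "play_rows", "data": {"dp": [[0,0,-0.9],[0,0,-0.9],[0,0,-0.9],[0,0,-0.9],[0,0,-0.9],[0,0,-0.9],[0,0,0],[0,0,0],[0,0,0],[0,0,0],[0,0,0],[0,0,0],[-1,0.23,0],[-1,0.23,0],[-1,0.23,0],[-1,0.23,0],[-1,0.23,0],[-1,0.23,0],[-1,0.23,0],[-1,0.23,0]], "angular": [[0,0,0.96],[0,0,0.96],[0,0,0.96],[0,0,0.96],[0,0,0.96],[0,0,0.96],[0,0,0.96],[0,0,0.96],[0,0,0.96],[0,0,0.96],[0,0,0.96],[0,0,0.96],[0,0,0],[0,0,0],[0,0,0],[0,0,0],[0,0,0],[0,0,0],[0,0,0],[0,0,0]], "hand": [-1,-1,-1,-1,-1,-1,-1,-1,-1,-1,-1,-1,-1,-1,-1,-1,-1,-1,-1,-1]}}

```text
time: 26.9
eef_pos: [329.0, 221.6, 229.9]
tcp_rot: [3.121, -0.348, -0.003]
wrist_force: [0.7, -0.8, -4.5]
grip_width: 39.3
grip_force: 62.1
```

Request:
{"op": "play_rows", "data": {"dp": [[0.22,0.96,0],[0.22,0.96,0],[0.22,0.96,0],[0.22,0.96,0],[0.22,0.96,0],[0.22,0.96,0],[0.22,0.96,0],[0.22,0.96,0],[0.22,0.96,0],[0.22,0.96,0],[0.22,0.96,0],[0.22,0.96,0],[0.22,0.96,0],[0.22,0.96,0],[0.22,0.96,0],[0.22,0.96,0],[0.22,0.96,0],[0.22,0.96,0],[0,0,0],[0,0,0]], "angular": [[0,0,0],[0,0,0],[0,0,0],[0,0,0],[0,0,0],[0,0,0],[0,0,0],[0,0,0],[0,0,0],[0,0,0],[0,0,0],[0,0,0],[0,0,0],[0,0,0],[0,0,0],[0,0,0],[0,0,0],[0,0,0],[0,0,0],[0,0,0]], "hand": [-1,-1,-1,-1,-1,-1,-1,-1,-1,-1,-1,-1,-1,-1,-1,-1,-1,-1,-1,-1]}}

```text
time: 29.4
eef_pos: [331.5, -220.6, 230.2]
tcp_rot: [-3.12, 0.348, 0.002]
wrist_force: [0.1, -0.3, -5.9]
grip_width: 39.3
grip_force: 62.5
```

Request:
{"op": "play_rows", "data": {"dp": [[0.92,-0.2,0],[0.92,-0.2,0],[0.92,-0.2,0],[0.92,-0.2,0],[0.92,-0.2,0],[0.92,-0.2,0],[0.92,-0.2,0.5],[0.92,-0.2,0.5],[0.92,-0.2,0.5],[0,0,0.8],[0,0,0.8],[0,0,0.8],[0,0,0],[0,0,0],[0,0,0]], "angular": [[0,0,0],[0,0,0],[0,0,0],[0,0,0],[0,0,0],[0,0,0],[0,0,0],[0,0,0],[0,0,0],[0,0,0],[0,0,0],[0,0,0],[0,0,0],[0,0,0],[0,0,0]], "hand": [-1,-1,-1,-1,-1,-1,-1,-1,-1,-1,-1,-1,-1,-1,-1]}}

```text
time: 31.28
eef_pos: [544.5, -223.3, 134.8]
tcp_rot: [3.121, -0.348, 0.003]
wrist_force: [0.4, -1.0, -4.7]
grip_width: 39.3
grip_force: 62.3
```

Run:
```python
from h import *
s=bot.get_state();R=Ro.from_rotvec(s["tcp_rot"]).as_matrix();print(s["time"],s["eef_pos"],R.round(4).tolist(),s["wrist_force"])
print(R.T@(np.array([544,-219,52])-s["eef_pos"])/25)
```

```text
31.275 [ 544.4575561  -223.28784132  134.81638948] [[0.9755, -0.2201, 0.0018], [-0.2201, -0.9755, -0.0011], [0.002, 0.0007, -1.0]] [ 0.4306616  -0.96809523 -4.72557547]
[-0.06211373 -0.16567314  3.31242105]
```

Request:
{"op": "play_rows", "data": {"dp": [[-0.06,-0.17,0.9],[0,0,0.9],[0,0,0.7],[0,0,0.5],[0,0,0.3],[0,0,0],[0,0,0],[0,0,0]], "angular": [[0,0,0],[0,0,0],[0,0,0],[0,0,0],[0,0,0],[0,0,0],[0,0,0],[0,0,0]], "hand": [-1,-1,-1,-1,-1,-1,-1,-1]}}

```text
time: 32.28
eef_pos: [543.7, -218.9, 51.8]
tcp_rot: [3.122, -0.348, 0.002]
wrist_force: [-0.5, 0.9, -5.1]
grip_width: 39.4
grip_force: 62.6
```

Request:
{"op": "play_rows", "data": {"dp": [[0,0,0.06],[0,0,0],[0,0,0],[0,0,0]], "angular": [[0,0,0],[0,0,0],[0,0,0],[0,0,0]], "hand": [-1,-1,-1,-1]}}

```text
time: 32.78
eef_pos: [543.2, -218.6, 49.6]
tcp_rot: [3.122, -0.348, 0.0]
wrist_force: [0.1, 0.5, -5.3]
grip_width: 39.3
grip_force: 62.6
```

Request:
{"op": "play_rows", "data": {"dp": [[0,0,0.06],[0,0,0],[0,0,0],[0,0,0]], "angular": [[0,0,0],[0,0,0],[0,0,0],[0,0,0]], "hand": [-1,-1,-1,-1]}}

```text
time: 33.28
eef_pos: [543.2, -218.6, 48.1]
tcp_rot: [3.122, -0.348, 0.0]
wrist_force: [-0.7, 0.4, -5.4]
grip_width: 39.3
grip_force: 62.6
```

Request:
{"op": "play_rows", "data": {"dp": [[0,0,0.03],[0,0,0],[0,0,0],[0,0,0]], "angular": [[0,0,0],[0,0,0],[0,0,0],[0,0,0]], "hand": [-1,-1,-1,-1]}}

```text
time: 33.78
eef_pos: [543.3, -218.6, 47.4]
tcp_rot: [3.122, -0.348, 0.0]
wrist_force: [-0.3, 0.1, -3.1]
grip_width: 39.1
grip_force: 62.6
```

Request:
{"op": "play_rows", "data": {"dp": [[0,0,0.02],[0,0,0],[0,0,0],[0,0,0]], "angular": [[0,0,0],[0,0,0],[0,0,0],[0,0,0]], "hand": [-1,-1,-1,-1]}}

```text
time: 34.28
eef_pos: [543.3, -218.6, 47.1]
tcp_rot: [3.122, -0.348, 0.0]
wrist_force: [-0.4, 0.6, 1.4]
grip_width: 39.2
grip_force: 63.1
```

Request:
{"op": "play_rows", "data": {"dp": [[0,0,0],[0,0,0],[0,0,0],[0,0,0],[0,0,0],[0,0,0]], "angular": [[0,0,0],[0,0,0],[0,0,0],[0,0,0],[0,0,0],[0,0,0]], "hand": [0.05,0.2,0.5,0.7,0.7,0.7]}}

```text
time: 35.02
eef_pos: [543.2, -218.5, 46.8]
tcp_rot: [3.122, -0.348, 0.0]
wrist_force: [0.5, -0.8, -0.9]
grip_width: 72.6
grip_force: 0.0
```

Request:
{"op": "play_rows", "data": {"dp": [[0,0,-0.3],[0,0,-0.8],[0,0,-1],[0,0,-1],[0,0,-1],[0,0,-1],[0,0,0],[0,0,0]], "angular": [[0,0,0],[0,0,0],[0,0,0],[0,0,0],[0,0,0],[0,0,0],[0,0,0],[0,0,0]], "hand": [0.7,0.7,0.7,0.7,0.7,0.7,0.7,0.7]}}

```text
time: 36.02
eef_pos: [543.0, -218.4, 174.3]
tcp_rot: [3.122, -0.348, 0.0]
wrist_force: [-0.4, 0.5, -0.0]
grip_width: 72.5
grip_force: 0.0
```

Run:
```python
from h import *
s=bot.get_state();print(s["time"],s["eef_pos"],s["wrist_force"])
i=optics.capture("side")[:,:,::-1]; w=optics.capture("wrist")[:,:,::-1]
a=cv2.resize(i[130:230,200:320],(400,333)); b=cv2.resize(w,(400,300))
P=cam("wrist")
for X in ((544,-219,80),): p=P@np.r_[X,1]; print(p[:2]/p[2]*400/512)
o=np.zeros((333,800,3),np.uint8); o[:,:400]=a; o[:300,400:]=b; cv2.imwrite("pics/f.png",o)
```

```text
36.025 [ 542.99790247 -218.42119161  174.29294447] [-0.40485349  0.52732387 -0.02165101]
[197.29415054 150.92169425]
```

View pics/f.png

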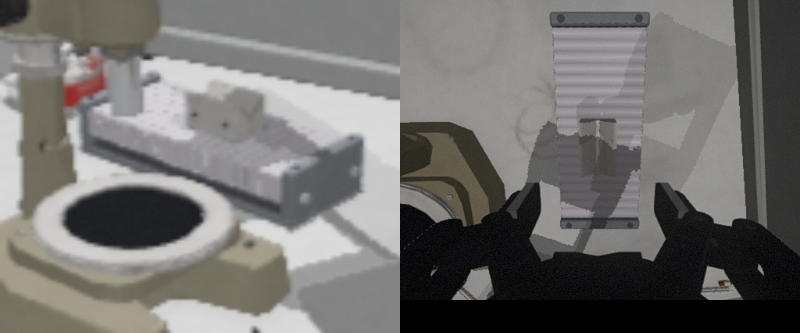

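The V-block stands level on the cover, at (225,112) in the side crop and (598,148) in the wrist view. It is centred and its groove runs along the slide; the gripper is clear of it.

```bash
python3 -c "
from h import *
print(job_done())"
```

```text
the job is handed in; nothing more can be done
None
```

I found the carriage by pressing, about 10 mm to the robot's side of the cover's middle, set the V-block upright over it with its groove along the slide, let go and handed the job in after about 36 s; the last pictures show it standing level, but the hand-in gave no verdict.

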